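# Clamp a circuit board in its jig

## Task

Clamp the green circuit board in the blue jig, without grasping anything: with the outside of a finger, push the orange end of the open clamp strap round until it is fully home against its stop, over the board, and only then push the red cam lever all the way down, without forcing either. Do not touch the board with the robot, and leave the tweezers, screw dish, bottle and screwdriver as they stand.

Things in the scene. Friction and masses are not known exactly. Their poses are not given: they have to be found in the camera images.
- jig: Blue steel base plate, 120 (x) x 170 (y) x 14 mm, screwed to the bench, with a black nest for the board on it. Origin: centre of the underside; z up. The board lies in the nest with its centre at x 0, y +20 mm; the clamp's steel post stands at x 0, y -60 mm. In the nest nothing is higher than 36 mm above the bench; the strap crosses above that.
- pivot (a point): On the vertical axis of the post about which strap and lever turn together (jig x 0, y -60 mm), 54 mm above the bench.
- swing (a joint): Angle of the clamp strap about the post (rad). 0: home at its stop, the strap pointing along the jig's +y, across the board. It grows as the strap turns counter-clockwise from above, towards the jig's -x side; limit 1.7. It turns with friction (some 2 to 3 N at the orange end) and stays where it is left.
- strap_end (a point): Middle of the orange plastic end of the strap, 112 mm from the pivot axis. The end is 24 mm wide, 34 mm long (96 to 130 mm from the axis) and 14.5 mm high; its middle is 54 mm above the bench while the lever is up (the strap sinks by 8 mm as the lever goes down). The steel strap is 20 mm wide and 12 mm high.
- strap: The strap with its black rubber pad (13 mm across, 68 mm from the axis). Origin: on the pivot axis at the strap's underside, y along the strap outwards. With the lever down the pad presses on the board.
- cam_lever (a joint): Cam lever on a level hinge 84 mm above the bench, on the pivot axis; it points away from the strap (other side of the post). Its elevation above level is 1.1 rad minus the joint value: 0 fully up (63 degrees), growing as it goes down to its stop at 1.1, level. Friction: about 4 N at the red grip, rising by some newtons as the pad meets the board; it stays where it is left.
- red_grip: The red grip of the cam lever. Origin: on its middle line, 71 mm from the lever's hinge. The grip is a round bar of 16 mm diameter with round ends, from 42 to 100 mm from the hinge.
- board: Loose green circuit board, 50 x 70 mm, 30 g, lying in the nest with about 2 mm of play. Origin: centre, 18 mm above the bench; its flat top is 22 mm above the bench, its parts reach 34 mm.
- tweezers: Bystander: black tweezers, 12 x 122 x 9 mm, lying along their y.
- screw_dish: Bystander: round steel dish with screws, 74 mm across, 16 mm high.
- cleaner_bottle: Bystander: white squeeze bottle with blue cap, 41 mm across, 128 mm high with its needle.
- screwdriver: Bystander: red screwdriver, 22 x 134 x 21 mm, lying along its y.
There are look-alikes about, which are no part of the job. There is more than one size of the jig; the job needs the largest.

How it is judged:
By the outcome, as a careful person would: the job done as asked, in the order asked, and still so for the second after the job is handed in, with the robot touching nothing.
It also fails if it takes over 54 s, if anything falls off the work surface, if the arm or the gripper's body presses on something with over 40 N, if the wrist force passes 120 N, or if a joint passes its speed limit or range.

## Robot

A 6-joint arm with a two-finger parallel gripper is mounted at the origin on a cart in front of the work surface, level with it; the furniture and walls round the work are solid. World frame = base frame: x ahead of the robot, y to its left, z up, the work surface at z = 0. Lengths are in mm, angles in rad, forces in N, time in s.
With the tool pointing down it reaches from about 350 to 975 mm from the base axis. Payload 7.1 kg.
Tool frame: the origin (TCP) lies midway between the tips of the shut fingers; the grasp point (between the pads) lies 19 mm behind it (ctrl.grip_depth is the distance from the TCP to the grasp point, in mm); z points along the fingers, y is the line along which they close (so a half turn about z gives the same grasp; the last joint's range is limited). The gripper opens to 88 mm and grips with 3 to 60 N. Pads are 20 mm wide; open, the fingers measure 115 mm over their backs; the gripper's body (75 mm by 178 mm) begins 61 mm behind the grasp point.
Start: joints at [-1.287, 0.423, 1.63, -0, 1.089, -0.019], TCP at [186.389, -596.543, 222.675] pointing down, gripper open.
Joint ranges: [-3, 3], [-0.9, 2.11], [0.09, 2.58], [-1.31, 4.45], [0.11, 2.69], [-2.54, 2.54]. Speed limits (rad/s): [2.39, 2.39, 3.01, 3.14, 3.14, 3.14].

## Interface

Orientations are given as a rotation vector (axis times angle).
In Python, from workcell import ctrl, cams gives the robot as it stands.
- The arm moves only by the tool move_arm, never from a script. Its argument "steps" is a list of rows, each a list of 3 entries, a list of its own where there are three numbers: the shift along the tool's x, y, z in units of 25 mm (1.0 is 25 mm), then the turn about the tool's z in units of 5 degrees (1.0 is 5 degrees), then the closure, from 0 (fully open) to 1 (shut). A call has 1 to 20 rows; each row shifts and turns the commanded pose from where the row before left it, along the tool's axes as they then stand; what a row does not reach is not made up. A row lasts 1/12 s, in which the tool goes at most 41.7 mm and 7.16 degrees, less where a joint would pass 70% of its speed; a pose out of reach is approached as far as the arm can. A call is refused whole if a number of a shift passes 1 or a number of a turn 1, either way. A call with a gripper value outside its range is refused whole. The fingers move at their own pace and stop on an object; the grip force is fixed at half the most. Time passes only in rows, so rows that do not move let the fingers close. It gives the time, the measured TCP pose, the force, the opening and the grip force at its end, in the units of the state.
- ctrl.get_obs(): the state, without advancing time (a new reading comes with each control period).
- cams.get_image(name): name is "scene" or "side" or "wrist"; returns a dict with "image" (480x640x3 uint8, red, green, blue), "camera_matrix" (3x3 intrinsics, pixels), "xyz" and "rotation" of the camera in the world; the wrist camera has in their place "mount" (4x4, takes a point from camera to tool coordinates, whose origin is the TCP and whose axes are the flange's). Camera axes: x right, y down, z forward; pixel columns grow to the right and rows downward; lengths in mm; the calibration is good to about 2 mm. A picture is of the moment at which its call begins: read the wrist's pose just before it. There is no depth.
- ctrl.close_job(): hands the job in; it is judged then, once.
Trained networks look in the newest picture that a camera, given by its name, has taken for a name from the list of things; names that differ only in an ending like _2 or _b are one class to them, and where a whole thing is asked for, a point or a joint stands for the part that bears it (a point fixed in the world has none). Each returns a list of dicts, best first, with "p" (0 to 1); they miss things now and then, are a little off and sometimes report something else, mostly with a low value. They report only what shows in the picture. A call takes as long as a camera call. They do not tell look-alikes from the thing itself.
- cams.boxes_of(camera, thing): "rect" ([centre column, centre row, width, height] in pixels, round what is visible of it).
- cams.cut_out(camera, thing): "pixels" (480x640 bool, what is visible of it) and "rect" ([centre column, centre row, width, height] in pixels, round what is visible of it).
The state is a dict: "t": time; "qpos": joint angles; "qvel": joint speeds; "joint_torque": joint torques, N m; "ee_pos": TCP position; "orientation": TCP orientation; "ft_force": force on the tool from outside, world axes, zero at the start; "moment": the same for the moment, N m; "width": finger opening in mm; "grasp_force": force on a finger pad.
Only numpy, scipy, OpenCV 4.12 (cv2) and the standard library are available. Lean on these libraries where they do the work, as an engineer would, in place of code of your own. Each camera call takes 0.05 s, during which the arm holds its last target. There are 200 camera calls.

## Working session

There is one attempt and no reset: what is moved stays moved. The work goes in short steps, Python scripts to look and compute and a tool call to move; the robot and the scene stay as the last step left them, time stands still between calls to the robot, and variables do not carry over. Pictures are saved under pics/ and viewed, at most 10 in all, crops included, and the job is handed in when it is done.

Besides the shell and the picture viewer there is one more tool, called after "Request:" by a JSON object that holds its "fn" and its "kwargs", one argument or row to a line. move_arm: Moves the arm, as the interface text tells. Its arguments: {"type":"object","properties":{"steps":{"type":"array"}},"required":["steps"]}

```bash
mkdir -p pics
cat > h.py <<'E'
import numpy as np, cv2
from workcell import ctrl, cams
from scipy.spatial.transform import Rotation as R
def snap(n,f):
    d=cams.get_image(n); cv2.imwrite('pics/'+f,d['image'][:,:,::-1]); return d
def ray(d,u,v,z):
    K=np.array(d['camera_matrix']); r=np.array(d['rotation'])@np.linalg.solve(K,[u,v,1]); o=np.array(d['xyz'])
    return o+r*(z-o[2])/r[2]
def proj(d,p):
    q=np.array(d['rotation']).T@(np.array(p)-np.array(d['xyz'])); q=np.array(d['camera_matrix'])@q; return q[:2]/q[2]
E
python3 - <<'E'
from h import *
for c in ['scene','side']:
    d=snap(c,c+'1.png'); print(c,d['xyz'],d['rotation'])
    for t in ['jig','strap_end','red_grip','board','pivot']:
        try: print(t,[(round(b['p'],2),np.round(b['rect']).tolist()) for b in cams.boxes_of(c,t)][:5])
        except Exception as e: print(t,e)
o=ctrl.get_obs(); print(o)
E
```

```text
scene [223.02722891 564.12319936 659.31213104] [-0.5825226   2.61696081 -1.25076857]
jig [(0.91, [322.0, 225.0, 84.0, 117.0]), (0.71, [362.0, 344.0, 75.0, 111.0]), (0.67, [423.0, 234.0, 63.0, 81.0])]
strap_end [(0.85, [346.0, 238.0, 30.0, 43.0]), (0.82, [365.0, 350.0, 37.0, 46.0]), (0.62, [425.0, 238.0, 29.0, 29.0])]
red_grip [(0.71, [387.0, 299.0, 14.0, 22.0]), (0.65, [445.0, 198.0, 9.0, 17.0]), (0.65, [320.0, 226.0, 87.0, 121.0]), (0.45, [335.0, 179.0, 7.0, 27.0])]
board [(0.64, [317.0, 250.0, 33.0, 28.0])]
pivot [(0.85, [424.0, 232.0, 63.0, 80.0]), (0.79, [321.0, 225.0, 83.0, 114.0]), (0.66, [363.0, 347.0, 81.0, 113.0])]
side [  451.57960099 -1068.70293975   609.52934411] [-2.04078571  0.06455094 -0.05558587]
jig [(0.91, [241.0, 238.0, 44.0, 52.0]), (0.84, [327.0, 291.0, 90.0, 78.0]), (0.75, [224.0, 333.0, 70.0, 60.0]), (0.29, [309.0, 285.0, 61.0, 40.0])]
strap_end [(0.75, [223.0, 322.0, 32.0, 40.0]), (0.62, [312.0, 286.0, 63.0, 40.0])]
red_grip [(0.56, [235.0, 218.0, 6.0, 14.0]), (0.46, [351.0, 262.0, 18.0, 21.0])]
board [(0.44, [309.0, 285.0, 56.0, 38.0])]
pivot [(0.93, [223.0, 330.0, 70.0, 62.0]), (0.82, [327.0, 291.0, 89.0, 78.0]), (0.72, [242.0, 238.0, 45.0, 51.0])]
{'t': 0.6, 'qpos': array([-1.28698167e+00,  4.23086253e-01,  1.62987422e+00, -1.08225706e-05,
        1.08859772e+00, -1.90052335e-02]), 'qvel': array([ 5.22745460e-05,  1.36322829e-03,  8.81566795e-04,  9.28152280e-04,
        9.02045539e-05, -1.28520385e-03]), 'joint_torque': array([ 7.09281503e-04, -5.44292593e+01, -2.73931235e+01,  6.45286124e-02,
        1.70086208e-02, -3.52702315e-06]), 'ee_pos': array([ 186.40204133, -596.55747   ,  222.69380109]), 'orientation': array([ 3.10561473e+00,  4.73855449e-01, -7.78378474e-06]), 'ft_force': array([ 0.30821923, -0.12846229, -0.07995091]), 'moment': array([ 0.00495017,  0.06020432, -0.01279231]), 'grasp_force': 0.0, 'width': 88.19474348553926}
```

View pics/scene1.png

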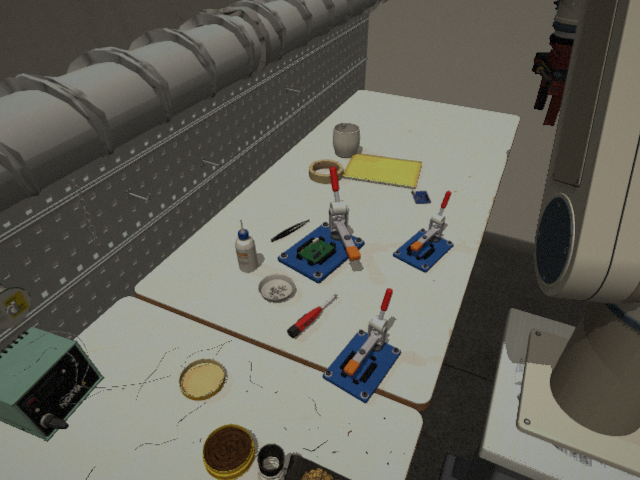

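View pics/side1.png

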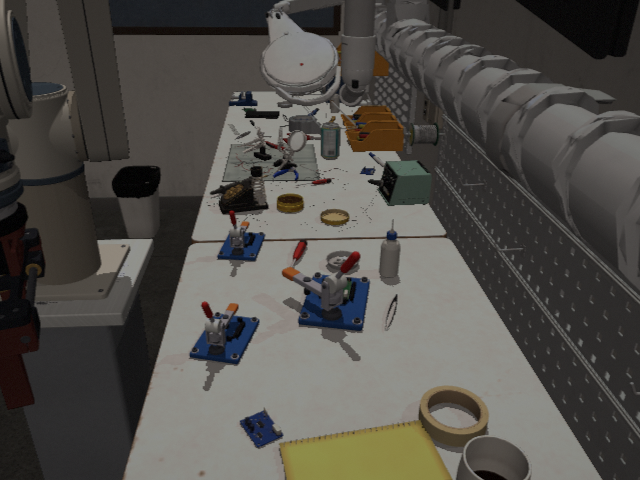

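The scene picture shows three blue jigs. One at (322,225) has the green board and the strap swung open, with its orange end at (352,253). The others, at (423,240) and (362,355), are smaller and have no board. I'll check the choice in one close crop, with the two views side by side.

```bash
sed -i "s/np.array(d\['rotation'\])/R.from_rotvec(d['rotation']).as_matrix()/g" h.py
python3 - <<'E'
from h import *
a=cv2.imread('pics/scene1.png')[160:290,265:375]; b=cv2.imread('pics/side1.png')[235:340,275:385]
a=cv2.resize(a,None,fx=3.6,fy=3.6,interpolation=cv2.INTER_CUBIC); b=cv2.resize(b,None,fx=3.6,fy=3.6,interpolation=cv2.INTER_CUBIC)
c=np.zeros((470,800,3),np.uint8); c[:a.shape[0],:a.shape[1]]=a; c[:b.shape[0],400:400+b.shape[1]]=b
cv2.imwrite('pics/crop1.png',c)
for n in ['scene','side']:
    d=cams.get_image(n); im=d['image']; hsv=cv2.cvtColor(im,cv2.COLOR_RGB2HSV)
    m=cv2.inRange(hsv,(100,120,40),(125,255,255)); k,l,s,ce=cv2.connectedComponentsWithStats(m)
    for i in range(1,k):
        if s[i,4]>150:
            pts=np.argwhere(l==i)[:,::-1].astype(np.float32)
            q=cv2.convexHull(pts.astype(np.int32)); 
            w=np.array([ray(d,u,v,14)[:2] for u,v in q[:,0]],np.float32)
            print(n,s[i],cv2.minAreaRect(w))
E
```

```text
scene [ 278  226   70   57 1366] ((558.0114135742188, -137.0098419189453), (161.65811157226562, 122.4660415649414), 76.10533905029297)
scene [393 232  60  40 887] ((351.495849609375, -243.7640380859375), (126.88496398925781, 86.26441955566406), 74.76226043701172)
scene [ 323  333   77   70 1959] ((362.5572509765625, 104.13893127441406), (123.82787322998047, 86.16636657714844), 80.1848373413086)
side [218 233  46  27 523] ((366.9559631347656, 78.43028259277344), (131.3441925048828, 85.0042953491211), 80.5433349609375)
side [ 299  278   70   52 1543] ((559.3663940429688, -161.01341247558594), (179.1551971435547, 117.67333984375), 76.4755859375)
side [225 316  15  20 161] ((365.9446105957031, -234.07821655273438), (58.991233825683594, 18.742488861083984), 74.61102294921875)
side [ 190  317   69   47 1045] ((355.6329040527344, -267.2919616699219), (128.0753173828125, 85.9031982421875), 74.13170623779297)
side [240 412  42  35 560] ((421.2442932128906, -482.9152526855469), (39.260841369628906, 56.13209533691406), 28.59413719177246)
```

View pics/crop1.png

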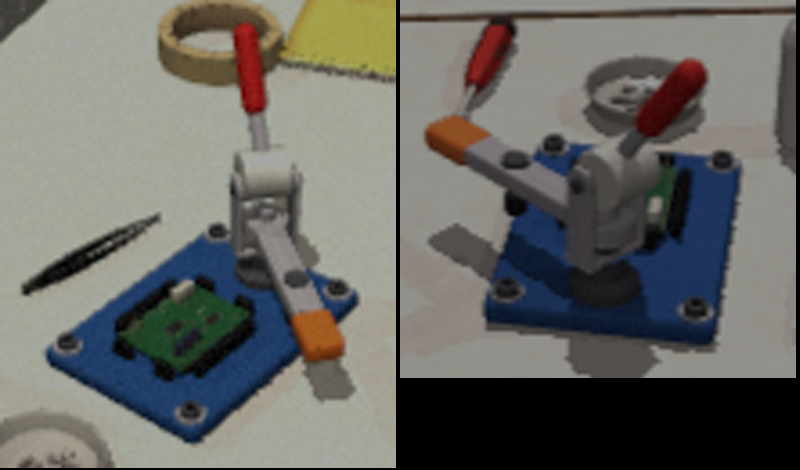

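The crop confirms the choice: the largest jig, with the board in its nest, the strap swung out to the robot's side, and the lever up and pointing away. Next I'll triangulate the landmarks.

```bash
cat > geo.py <<'E'
from h import *
D={n:cams.get_image(n) for n in ['scene','side']}
def tri(a,b):
    A=[];B=[]
    for n,p in (('scene',a),('side',b)):
        d=D[n]; M=R.from_rotvec(d['rotation']).as_matrix(); r=M@np.linalg.solve(d['camera_matrix'],[*p,1]); r/=np.linalg.norm(r)
        P=np.eye(3)-np.outer(r,r); A.append(P); B.append(P@d['xyz'])
    x,res,_,_=np.linalg.lstsq(np.vstack(A),np.hstack(B),rcond=None); return x,np.sqrt(res)
S=lambda u,v:(265+u/3.6,160+v/3.6); T=lambda u,v:(275+(u-400)/3.6,235+v/3.6)
E
python3 - <<'E'
from geo import *
np.set_printoptions(precision=1,suppress=True)
sc=[(67,343),(190,411),(338,288),(218,231)]; si=[(555,145),(722,160),(695,308),(508,289)]
# world: scene cam at +y looking -y; scene left = +x
P=[ray(D['scene'],*S(*p),16)[:2] for p in sc]; Q=[ray(D['side'],*T(*p),16)[:2] for p in si]
print(np.array(P));print(np.array(Q)); print(np.mean(P,0),np.mean(Q,0))
for n,a,b in [('end',(318,337),(456,137)),('griptop',(246,36),(690,75)),('gripbot',(255,100),(650,125))]: print(n,*tri(S(*a),T(*b)))
E
```

```text
[[ 623.9  -89.3]
 [ 528.9  -65.9]
 [ 493.4 -211.2]
 [ 588.9 -234.4]]
[[ 532.7  -68.8]
 [ 626.9  -90.4]
 [ 591.8 -234.1]
 [ 497.9 -212.2]]
[ 558.8 -150.2] [ 562.3 -151.4]
end [ 473.1 -119.6   52.4] [1.9]
griptop [ 579.5 -250.3  159. ] [2.1]
gripbot [ 564.7 -235.1  124.4] [0.3]
```

Request:
{"fn": "move_arm", "kwargs": {
  "steps": [
    [[0.76, -0.7, 0], 0, 1],
    [[0.76, -0.7, 0], 0, 1],
    [[0.76, -0.7, 0], 0, 1],
    [[0.76, -0.7, 0], 0, 1],
    [[0.76, -0.7, 0], 0, 1],
    [[0.76, -0.7, 0], 0, 1],
    [[0.76, -0.7, 0], 0, 1],
    [[0.76, -0.7, 0], 0, 1],
    [[0.76, -0.7, 0], 0, 1],
    [[0.76, -0.7, 0], 0, 1],
    [[0.76, -0.7, 0], 0, 1],
    [[0.76, -0.7, 0], 0, 1],
    [[0.76, -0.7, 0], 0, 1],
    [[0.76, -0.7, 0], 0, 1],
    [[0.76, -0.7, 0], 0, 1],
    [[0.76, -0.7, 0], 0, 1],
    [[0.76, -0.7, 0], 0, 1],
    [[0.76, -0.7, 0], 0, 1],
    [[0.76, -0.7, 0], 0, 1],
    [[0.76, -0.7, 0], 0, 1]
  ]
}}

```text
t: 2.47
ee_pos: [445.3, -148.0, 222.9]
orientation: [3.105, 0.474, 0.001]
ft_force: [-0.5, 0.0, -0.1]
width: 0.7
grasp_force: 0.0
```

Request:
{"fn": "move_arm", "kwargs": {
  "steps": [
    [[0, 0, 0], -1, 1],
    [[0, 0, 0], -1, 1],
    [[0, 0, 0], -1, 1],
    [[0, 0, 0], -1, 1],
    [[0, 0, 0], -1, 1],
    [[0, 0, 0], -1, 1],
    [[0, 0, 0], -1, 1],
    [[0, 0, 0], -1, 1],
    [[0, 0, 0], -1, 1],
    [[0, 0, 0], -1, 1],
    [[0, 0, 0], -1, 1],
    [[0, 0, 0], -1, 1],
    [[0, 0, 0], -1, 1],
    [[0, 0, 0], -1, 1],
    [[0, 0, 0], -1, 1],
    [[0, 0, 0], -1, 1],
    [[0, 0, 0], -1, 1],
    [[0, 0, 0], -1, 1],
    [[0, 0, 0], -1, 1],
    [[0, 0, 0], -1, 1]
  ]
}}

```text
t: 4.13
ee_pos: [444.8, -149.2, 222.8]
orientation: [1.627, 2.687, 0.0]
ft_force: [0.8, -0.4, 0.5]
width: 0.5
grasp_force: 0.0
```

```bash
cat > st.py <<'E'
from geo import *
np.set_printoptions(precision=2,suppress=True)
piv=np.array([546.3,-209.1]); yw=np.radians(-13.7); jx=np.array([np.cos(yw),np.sin(yw)]); jy=np.array([-np.sin(yw),np.cos(yw)])
def state():
    o=ctrl.get_obs(); M=R.from_rotvec(o['orientation']).as_matrix(); p=o['ee_pos']; d=p[:2]-piv
    print('t',round(o['t'],2),'p',p,'psi',np.degrees(np.arctan2(M[1,0],M[0,0])).round(1),'z',M[:,2],'F',o['ft_force'],'w',round(o['width'],1),'jig',d@jx,d@jy,'q',o['qpos'])
    return o,M
E
python3 - <<'E'
from st import *
state()
d=snap('wrist','w1.png'); print(np.array(d['mount']))
b=cams.boxes_of('scene','cleaner_bottle')[0]; r=b['rect']; print(r, ray(D['scene'],r[0],r[1]+r[3]/2-5,0))
E
```

```text
t 4.23 p [ 444.79 -149.15  222.8 ] psi 117.4 z [ 0. -0. -1.] F [ 0.05 -0.25 -0.06] w 0.6 jig -112.8248123265099 34.20237789656075 q [-0.35  0.19  1.96  0.    0.98 -0.83]
[[  -0.     -0.96   -0.27   74.85]
 [   1.     -0.      0.      1.1 ]
 [  -0.     -0.27    0.96 -162.57]
 [   0.      0.      0.      1.  ]]
[246.6, 249.2, 21.8, 46.8] [686.84 -34.2    0.  ]
```

View pics/w1.png

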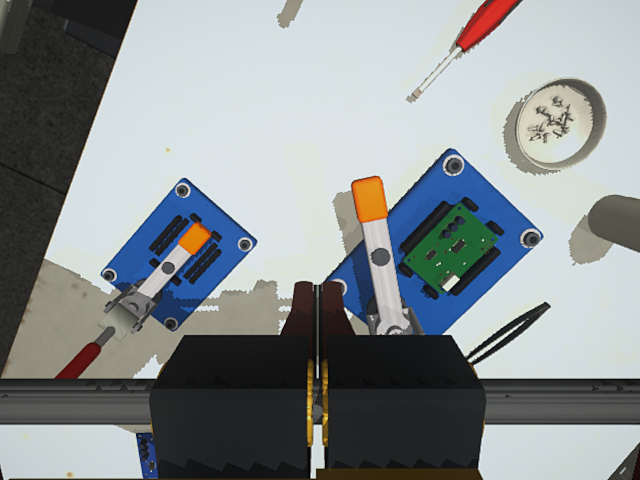

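The wrist view shows the open strap with its orange end at (369,198), the board in its nest, and the closed fingertips at (318,285). I'll check the landmark estimates against this view.

```bash
cat >> st.py <<'E'
def wcam(o,d):
    M=R.from_rotvec(o['orientation']).as_matrix(); m=np.array(d['mount'])
    return dict(camera_matrix=d['camera_matrix'],xyz=o['ee_pos']+M@m[:3,3],rotation=R.from_matrix(M@m[:3,:3]).as_rotvec())
E
python3 - <<'E'
from st import *
o,M=state(); w=wcam(o,cams.get_image('wrist'))
im=cv2.cvtColor(cv2.imread('pics/w1.png'),cv2.COLOR_BGR2HSV)
m=cv2.inRange(im,(5,180,150),(18,255,255)); m[:,:300]=0; ys,xs=np.where(m); 
pts=np.array([ray(w,u,v,61.2)[:2] for u,v in zip(xs,ys)],np.float32); print('end',cv2.minAreaRect(pts))
print('screws',[ray(w,*p,17)[:2] for p in [(454,165),(531,238)]], 'board c',ray(w,456,246,22)[:2],'exp',piv+80*jy)
print('exp screw xy', [piv+60*jy+a*49*jx+b*75*jy for a,b in [(-1,1),(1,1)]])
print('hole',ray(w,380,256,60)[:2])
E
```

```text
t 4.43 p [ 444.76 -149.16  222.75] psi 117.2 z [ 0. -0. -1.] F [-0.01  0.29 -0.1 ] w 0.6 jig -112.84480209601637 34.187357910782346 q [-0.35  0.19  1.96  0.    0.98 -0.82]
end ((474.3533935546875, -117.42491149902344), (22.729799270629883, 32.71195602416992), 39.57114028930664)
screws [array([532.13, -63.85]), array([626.93, -87.09])] board c [ 569.68 -123.16] exp [ 565.25 -131.38]
exp screw xy [array([530.67, -66.34]), array([625.88, -89.55])]
hole [ 504.1  -153.38]
```

Request:
{"fn": "move_arm", "kwargs": {
  "steps": [
    [[0, 0, 0], -1, 1],
    [[0, 0, 0], -1, 1],
    [[0.2, 0, 0], -0.3, 1],
    [[0, 0, 0.51], 0, 1],
    [[0, 0, 0.51], 0, 1],
    [[0, 0, 0.51], 0, 1],
    [[0, 0, 0.51], 0, 1],
    [[0, 0, 0.51], 0, 1],
    [[0, 0, 0.51], 0, 1],
    [[0, 0, 0.51], 0, 1],
    [[0, 0, 0.51], 0, 1],
    [[0, 0, 0.51], 0, 1],
    [[0, 0, 0.51], 0, 1],
    [[0, 0, 0.51], 0, 1],
    [[0, 0, 0.51], 0, 1],
    [[0, 0, 0.51], 0, 1],
    [[0, 0, 0.51], 0, 1]
  ]
}}

```text
t: 5.9
ee_pos: [441.6, -145.0, 43.7]
orientation: [1.36, 2.832, 0.0]
ft_force: [0.6, 0.1, -0.1]
width: 0.8
grasp_force: 0.0
```

Request:
{"fn": "move_arm", "kwargs": {
  "steps": [
    [[0, 0.1, 0], 0, 1],
    [[0, 0.1, 0], 0, 1],
    [[0, 0.1, 0], 0, 1],
    [[0, 0.1, 0], 0, 1],
    [[0, 0, 0], 0, 1]
  ]
}}

```text
t: 6.32
ee_pos: [450.5, -138.8, 45.0]
orientation: [1.355, 2.832, 0.0]
ft_force: [-0.3, -0.1, 0.8]
width: 0.4
grasp_force: 0.0
```

```bash
sed -i 's/piv=np.array(\[.*\]); yw/piv=np.array([547.,-208.]); yw/' st.py
python3 - <<'E'
from st import *
state()
E
```

```text
t 6.42 p [ 449.98 -138.89   44.74] psi 128.9 z [ 0. -0. -1.] F [-0.29  0.97 -0.25] w 0.7 jig -110.62677370980282 44.170071578645334 q [-0.32  0.51  2.06 -0.    0.57 -1.  ]
```

Request:
{"fn": "move_arm", "kwargs": {
  "steps": [
    [[0, 0.14, 0], 0, 1],
    [[0, 0.14, 0], 0, 1],
    [[0.04, 0.2, 0], 0.5, 1],
    [[0.04, 0.2, 0], 0.5, 1],
    [[0.04, 0.2, 0], 0.5, 1],
    [[0.04, 0.2, 0], 0.5, 1],
    [[0, 0, 0], 0, 1]
  ]
}}

```text
t: 7.0
ee_pos: [469.6, -119.4, 44.3]
orientation: [1.599, 2.704, 0.0]
ft_force: [-0.2, 0.8, -0.4]
width: 0.4
grasp_force: 0.0
```

Run:
```python
from st import *
o,M=state(); d=o['ee_pos'][:2]-piv; print('tool-frame from pivot',d@M[:2,0],d@M[:2,1])
```

```text
t 7.1 p [ 469.11 -119.61   44.19] psi 118.9 z [ 0.  0. -1.] F [ 0.36 -1.09 -1.13] w 0.5 jig -96.61222400260107 67.42749389878519 q [-0.27  0.52  2.03  0.    0.59 -0.78]
tool-frame from pivot 115.0492898244833 -25.378132505267786
```

Request:
{"fn": "move_arm", "kwargs": {
  "steps": [
    [[0, 0.12, 0], 0, 1],
    [[0, 0.12, 0], 0, 1],
    [[0.03, 0.2, 0], 0.5, 1],
    [[0.03, 0.2, 0], 0.5, 1],
    [[0.03, 0.2, 0], 0.5, 1],
    [[0.03, 0.2, 0], 0.5, 1],
    [[0.03, 0.2, 0], 0.5, 1],
    [[0.03, 0.2, 0], 0.5, 1]
  ]
}}

```text
t: 7.77
ee_pos: [499.4, -100.8, 43.9]
orientation: [-1.938, -2.47, 0.001]
ft_force: [-2.4, 1.1, 0.4]
width: 0.5
grasp_force: 1.2
```

Run:
```python
from st import *
o,M=state(); d=o['ee_pos'][:2]-piv; print('tool-frame from pivot',d@M[:2,0],d@M[:2,1])
w1=snap('wrist','w2.png')
```

```text
t 7.87 p [ 500.37 -100.88   44.04] psi 103.9 z [-0.  0. -1.] F [-0.64  0.09  0.24] w 0.4 jig -70.66882805527328 93.02999829130641 q [-0.22  0.55  1.98  0.    0.62 -0.46]
tool-frame from pivot 115.17220420831812 -19.59658479165439
```

View pics/w2.png

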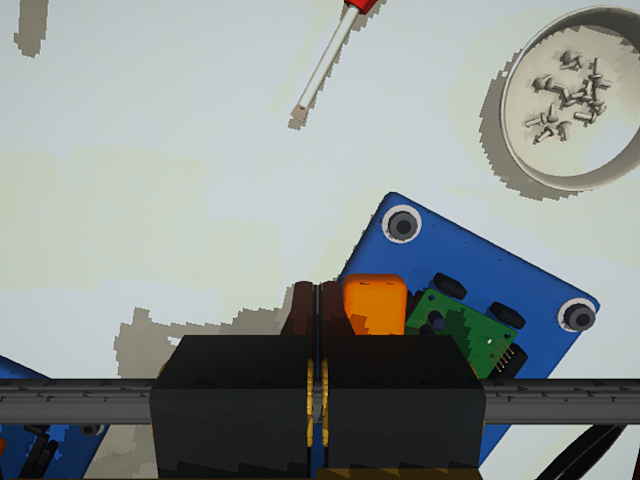

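The finger back is flat against the orange end at (375,305), the strap is turning, and the board is untouched.

Request:
{"fn": "move_arm", "kwargs": {
  "steps": [
    [[0.03, 0.2, 0], 0.5, 1],
    [[0.03, 0.2, 0], 0.5, 1],
    [[0.03, 0.2, 0], 0.5, 1],
    [[0.03, 0.2, 0], 0.5, 1],
    [[0.03, 0.2, 0], 0.5, 1],
    [[0.03, 0.2, 0], 0.5, 1],
    [[0.03, 0.2, 0], 0.5, 1],
    [[0.03, 0.2, 0], 0.5, 1],
    [[0.03, 0.2, 0], 0.5, 1]
  ]
}}

```text
t: 8.67
ee_pos: [543.7, -91.3, 44.0]
orientation: [-2.382, -2.046, 0.001]
ft_force: [-1.8, 0.7, 0.8]
width: 0.5
grasp_force: 1.3
```

Request:
{"fn": "move_arm", "kwargs": {
  "steps": [
    [[0.015, 0.1, 0], 0.25, 1],
    [[0.015, 0.1, 0], 0.25, 1],
    [[0, 0, 0], 0, 1]
  ]
}}

```text
t: 8.92
ee_pos: [549.5, -91.6, 44.1]
orientation: [-2.427, -1.995, -0.0]
ft_force: [-0.3, 1.5, -0.7]
width: 0.6
grasp_force: 0.4
```

Request:
{"fn": "move_arm", "kwargs": {
  "steps": [
    [[0, 0.08, 0], 0.2, 1],
    [[0, 0, 0], 0, 1]
  ]
}}

```text
t: 9.08
ee_pos: [551.3, -92.0, 44.1]
orientation: [-2.444, -1.973, 0.0]
ft_force: [-1.6, 0.8, -0.0]
width: 0.6
grasp_force: 0.8
```

Run:
```python
from st import *
o,M=state(); d=o['ee_pos'][:2]-piv; print('tool-frame from pivot',d@M[:2,0],d@M[:2,1])
```

```text
t 9.18 p [551.3  -92.08  44.14] psi 77.9 z [ 0. -0. -1.] F [-0.72  1.13  0.49] w 0.5 jig -23.27818181766615 113.63592586214278 q [-0.19  0.59  1.87 -0.    0.68  0.02]
tool-frame from pivot 114.23227261040851 -20.14907526502522
```

Request:
{"fn": "move_arm", "kwargs": {
  "steps": [
    [[0, 0.08, 0], 0.2, 1],
    [[0, 0, 0], 0, 1]
  ]
}}

```text
t: 9.35
ee_pos: [553.0, -92.3, 44.1]
orientation: [-2.462, -1.951, 0.001]
ft_force: [-2.9, 2.7, 0.2]
width: 0.7
grasp_force: 1.3
```

Request:
{"fn": "move_arm", "kwargs": {
  "steps": [
    [[0, 0.05, 0], 0.1, 1],
    [[0, 0, 0], 0, 1]
  ]
}}

```text
t: 9.52
ee_pos: [553.2, -92.3, 43.9]
orientation: [-2.468, -1.94, 0.003]
ft_force: [-5.1, 4.9, 2.3]
width: 0.7
grasp_force: 3.0
```

Request:
{"fn": "move_arm", "kwargs": {
  "steps": [
    [[0, 0.04, 0], 0, 1],
    [[0, 0, 0], 0, 1]
  ]
}}

```text
t: 9.68
ee_pos: [553.3, -92.3, 43.8]
orientation: [-2.467, -1.939, 0.004]
ft_force: [-7.5, 4.7, 4.5]
width: 0.2
grasp_force: 4.2
```

Request:
{"fn": "move_arm", "kwargs": {
  "steps": [
    [[0, 0.04, 0], 0, 1],
    [[0, 0, 0], 0, 1]
  ]
}}

```text
t: 9.85
ee_pos: [553.5, -92.3, 43.7]
orientation: [-2.466, -1.938, 0.006]
ft_force: [-9.5, 5.8, 6.2]
width: 0.3
grasp_force: 5.4
```

Request:
{"fn": "move_arm", "kwargs": {
  "steps": [
    [[0, -0.1, 0], 0, 1],
    [[0, -0.4, 0], 0, 1],
    [[0, -0.4, 0], 0, 1],
    [[0, 0, -0.7], 0, 1],
    [[0, 0, -0.7], 0, 1],
    [[0, 0, -0.7], 0, 1],
    [[0, 0, -0.7], 0, 1],
    [[0, 0, -0.7], 0, 1],
    [[0, 0, -0.7], 0, 1],
    [[0, 0, -0.7], 0, 1],
    [[0, 0, -0.7], 0, 1],
    [[0, 0, -0.7], 0, 1],
    [[0, 0, -0.7], 0, 1],
    [[0, 0, 0], 0, 1]
  ]
}}

```text
t: 11.02
ee_pos: [536.2, -88.3, 222.5]
orientation: [2.466, 1.938, 0.006]
ft_force: [0.8, 0.5, 0.7]
width: 0.5
grasp_force: 0.0
```

Run:
```python
from st import *
o,M=state(); d=o['ee_pos'][:2]-piv; print('tool-frame from pivot',d@M[:2,0],d@M[:2,1])
g=cams.get_image('wrist'); w=wcam(o,g); cv2.imwrite('pics/w3.png',g['image'][:,:,::-1])
m=cv2.inRange(cv2.cvtColor(g['image'],cv2.COLOR_RGB2HSV),(5,180,150),(18,255,255)); k,l,s,c=cv2.connectedComponentsWithStats(m)
for i in range(1,k):
    if s[i,4]>300:
        ys,xs=np.where(l==i); pts=np.array([ray(w,u,v,61.2)[:2] for u,v in zip(xs,ys)],np.float32); r=cv2.minAreaRect(pts); e=np.array(r[0])-piv; print(s[i],r,'jig',e@jx,e@jy)
g=cams.get_image('side'); cv2.imwrite('pics/side2.png',cv2.resize(g['image'][225:345,270:390,::-1],None,fx=4,fy=4,interpolation=cv2.INTER_CUBIC))
```

```text
t 11.12 p [534.54 -87.97 219.43] psi 76.3 z [ 0. -0. -1.] F [1.02 0.19 0.48] w 0.4 jig -40.536280795096246 113.66157721783212 q [-0.18  0.3   1.82 -0.    1.02  0.05]
tool-frame from pivot 113.69269783372802 -40.448828724233366
[ 354  194   31   43 1247] ((574.4227905273438, -93.88323211669922), (32.63868713378906, 22.741422653198242), 76.31355285644531) jig -0.38461573576088526 117.36480828243842
```

View pics/w3.png

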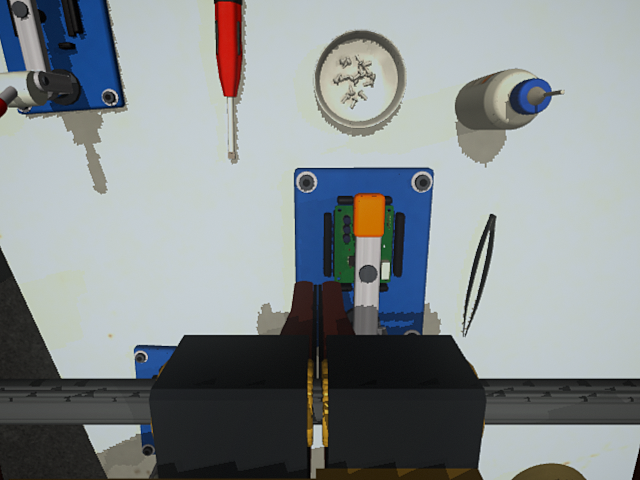

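View pics/side2.png

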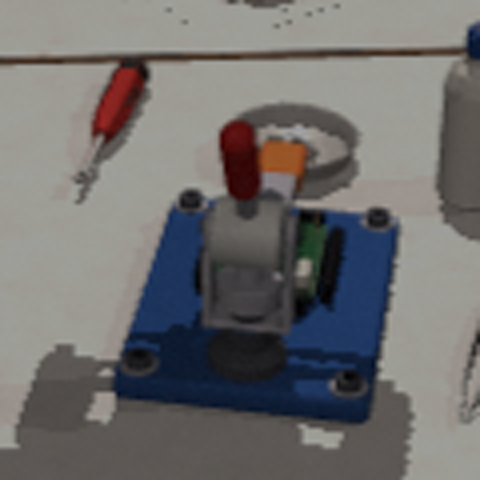

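The strap is home: its axis is at 76.3°, the same as the jig's. The orange end is at (369,215) over the board, nothing else has moved, and the lever now points along jig −y. Next is the lever.

Request:
{"fn": "move_arm", "kwargs": {
  "steps": [
    [[-0.54, 0.2, 0], 0, 1],
    [[-0.54, 0.2, 0], 0, 1],
    [[-0.54, 0.2, 0], 0, 1],
    [[-0.54, 0.2, 0], 0, 1],
    [[-0.54, 0.2, 0], 0, 1],
    [[-0.54, 0.2, 0], 0, 1],
    [[-0.54, 0.2, 0], 0, 1],
    [[-0.54, 0.2, 0], 0, 1],
    [[0, 0, 0.54], 0, 1],
    [[0, 0, 0.54], 0, 1],
    [[0, 0, 0.54], 0, 1],
    [[0, 0, 0.54], 0, 1],
    [[0, 0, 0], 0, 1],
    [[0, 0, 0], 0, 1]
  ]
}}

```text
t: 12.38
ee_pos: [547.6, -202.7, 164.7]
orientation: [-2.469, -1.94, 0.001]
ft_force: [0.6, -0.6, 0.4]
width: 0.8
grasp_force: 0.0
```

Run:
```python
from st import *
o,M=state()
g=cams.get_image('side')
a=g['image'][205:345,270:390,::-1]; b=cams.get_image('scene')['image'][150:290,265:385,::-1]
cv2.imwrite('pics/c2.png',cv2.resize(np.hstack([a,b]),None,fx=3.3,fy=3.3,interpolation=cv2.INTER_CUBIC))
```

```text
t 12.48 p [ 548.48 -202.8   165.94] psi 76.3 z [ 0. -0. -1.] F [ 0.34  0.14 -1.18] w 0.4 jig 0.2110061805421395 5.403957133456171 q [-0.37  0.44  1.76 -0.    0.94 -0.14]
```

View pics/c2.png

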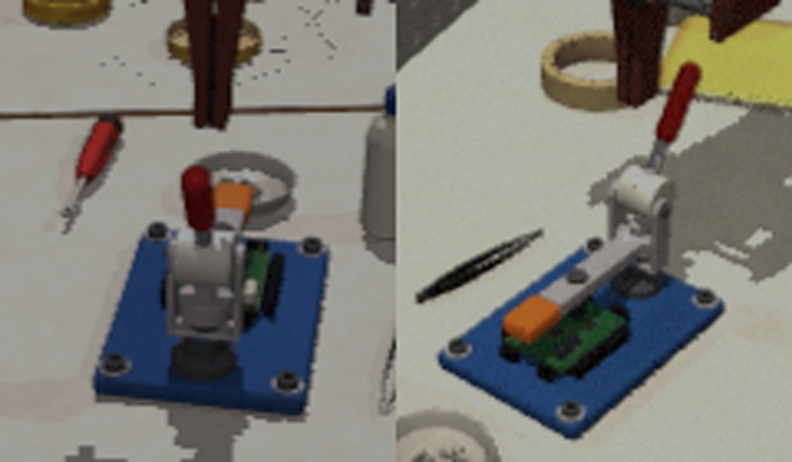

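Request:
{"fn": "move_arm", "kwargs": {
  "steps": [
    [[-0.36, 0, 0.03], 0, 1],
    [[-0.36, 0, 0.03], 0, 1],
    [[-0.36, 0, 0], 0, 1],
    [[-0.17, 0, 0.09], 0, 1],
    [[-0.17, 0, 0.09], 0, 1],
    [[-0.17, 0, 0.09], 0, 1],
    [[-0.17, 0, 0.09], 0, 1]
  ]
}}

```text
t: 13.17
ee_pos: [537.6, -245.2, 154.5]
orientation: [-2.47, -1.941, -0.001]
ft_force: [0.5, 2.8, 1.6]
width: 0.5
grasp_force: 1.5
```

Run:
```python
from st import *
o,M=state()
g=cams.get_image('side')
a=g['image'][205:345,270:390,::-1]; b=cams.get_image('scene')['image'][150:290,265:385,::-1]
cv2.imwrite('pics/c3.png',cv2.resize(np.hstack([a,b]),None,fx=3.3,fy=3.3,interpolation=cv2.INTER_CUBIC))
```

```text
t 13.27 p [ 537.37 -245.34  154.23] psi 76.3 z [-0.  0. -1.] F [0.47 0.82 1.09] w 0.2 jig -0.5117546233360901 -38.556395612789736 q [-0.45  0.46  1.76  0.    0.93 -0.21]
```

View pics/c3.png

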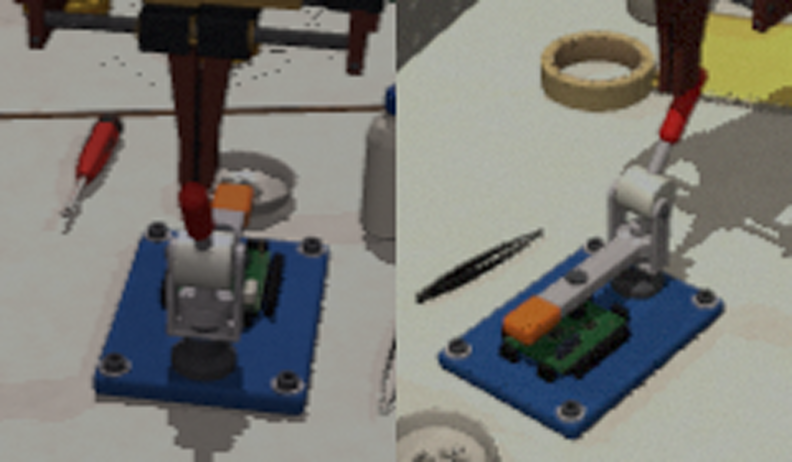

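The fingertip bears on the upper part of the red grip, at about (195,185) in the left view, and it is centred with small forces. The lever is moving, so I'll carry on along the arc.

Request:
{"fn": "move_arm", "kwargs": {
  "steps": [
    [[-0.115, 0, 0.095], 0, 1],
    [[-0.115, 0, 0.095], 0, 1],
    [[-0.115, 0, 0.095], 0, 1],
    [[-0.115, 0, 0.095], 0, 1],
    [[-0.095, 0, 0.115], 0, 1],
    [[-0.095, 0, 0.115], 0, 1],
    [[-0.095, 0, 0.115], 0, 1],
    [[-0.095, 0, 0.115], 0, 1]
  ]
}}

```text
t: 14.03
ee_pos: [532.6, -265.7, 133.4]
orientation: [2.47, 1.942, 0.0]
ft_force: [1.0, 4.0, 2.1]
width: 0.6
grasp_force: 1.6
```

Request:
{"fn": "move_arm", "kwargs": {
  "steps": [
    [[-0.075, 0, 0.128], 0, 1],
    [[-0.075, 0, 0.128], 0, 1],
    [[-0.075, 0, 0.128], 0, 1],
    [[-0.075, 0, 0.128], 0, 1]
  ]
}}

```text
t: 14.37
ee_pos: [530.8, -272.9, 120.6]
orientation: [2.47, 1.942, 0.0]
ft_force: [1.4, 1.9, 2.2]
width: 0.4
grasp_force: 1.6
```

Request:
{"fn": "move_arm", "kwargs": {
  "steps": [
    [[-0.05, 0, 0.14], 0, 1],
    [[-0.05, 0, 0.14], 0, 1],
    [[-0.05, 0, 0.14], 0, 1],
    [[-0.05, 0, 0.14], 0, 1]
  ]
}}

```text
t: 14.7
ee_pos: [529.7, -277.7, 106.6]
orientation: [2.47, 1.942, 0.0]
ft_force: [0.2, 2.0, 2.2]
width: 0.2
grasp_force: 1.6
```

Request:
{"fn": "move_arm", "kwargs": {
  "steps": [
    [[-0.03, 0, 0.14], 0, 1],
    [[-0.03, 0, 0.14], 0, 1],
    [[0, 0, 0], 0, 1]
  ]
}}

```text
t: 14.95
ee_pos: [529.2, -279.2, 99.2]
orientation: [-2.47, -1.942, 0.0]
ft_force: [0.4, 0.1, 0.5]
width: 0.5
grasp_force: 0.4
```

Request:
{"fn": "move_arm", "kwargs": {
  "steps": [
    [[-0.02, 0, 0.1], 0, 1],
    [[0, 0, 0.08], 0, 1],
    [[0, 0, 0], 0, 1]
  ]
}}

```text
t: 15.2
ee_pos: [529.1, -279.8, 95.2]
orientation: [2.469, 1.942, -0.001]
ft_force: [-0.4, -1.3, 2.3]
width: 0.4
grasp_force: 0.9
```

Request:
{"fn": "move_arm", "kwargs": {
  "steps": [
    [[0, 0, 0.06], 0, 1],
    [[0, 0, 0], 0, 1]
  ]
}}

```text
t: 15.37
ee_pos: [529.1, -279.9, 93.9]
orientation: [2.469, 1.941, -0.001]
ft_force: [-1.3, -2.5, 3.6]
width: 0.3
grasp_force: 1.6
```

Request:
{"fn": "move_arm", "kwargs": {
  "steps": [
    [[0, 0, 0.04], 0, 1],
    [[0, 0, 0], 0, 1]
  ]
}}

```text
t: 15.53
ee_pos: [529.2, -279.9, 93.0]
orientation: [2.469, 1.941, -0.0]
ft_force: [-1.3, -3.9, 4.3]
width: 0.5
grasp_force: 2.1
```

Request:
{"fn": "move_arm", "kwargs": {
  "steps": [
    [[0, 0, 0.04], 0, 1],
    [[0, 0, 0], 0, 1]
  ]
}}

```text
t: 15.7
ee_pos: [529.2, -279.9, 92.0]
orientation: [2.469, 1.941, -0.0]
ft_force: [-2.4, -4.1, 5.1]
width: 0.2
grasp_force: 2.4
```

Request:
{"fn": "move_arm", "kwargs": {
  "steps": [
    [[0, 0, 0.04], 0, 1],
    [[0, 0, 0], 0, 1]
  ]
}}

```text
t: 15.87
ee_pos: [529.3, -280.0, 91.6]
orientation: [2.469, 1.941, -0.0]
ft_force: [-3.9, -4.2, 9.1]
width: 0.5
grasp_force: 4.9
```

Request:
{"fn": "move_arm", "kwargs": {
  "steps": [
    [[0, 0, 0.03], 0, 1],
    [[0, 0, 0], 0, 1]
  ]
}}

```text
t: 16.03
ee_pos: [529.4, -280.1, 91.4]
orientation: [2.469, 1.941, -0.0]
ft_force: [-4.8, -2.6, 14.3]
width: 0.2
grasp_force: 7.1
```

Request:
{"fn": "move_arm", "kwargs": {
  "steps": [
    [[0, 0, -0.1], 0, 1],
    [[0, 0, -0.3], 0, 1],
    [[0, 0, -0.7], 0, 1],
    [[0, 0, -0.8], 0, 1],
    [[0, 0, -0.8], 0, 1],
    [[-0.5, 0, -0.8], 0, 1],
    [[-0.8, 0, -0.8], 0, 1],
    [[-0.8, 0, -0.8], 0, 1],
    [[-0.8, 0, 0], 0, 1],
    [[-0.8, 0, 0], 0, 1],
    [[0, 0, 0], 0, 1],
    [[0, 0, 0], 0, 1]
  ]
}}

```text
t: 17.03
ee_pos: [506.9, -369.3, 217.3]
orientation: [-2.47, -1.939, -0.001]
ft_force: [1.0, -0.3, 0.7]
width: 0.6
grasp_force: 0.0
```

Run:
```python
from st import *
o,M=state()
a=cams.get_image('side')['image'][205:345,270:390,::-1]; b=cams.get_image('scene')['image'][150:290,265:385,::-1]
cv2.imwrite('pics/c4.png',cv2.resize(np.hstack([a,b]),None,fx=3.3,fy=3.3,interpolation=cv2.INTER_CUBIC))
```

```text
t 17.13 p [ 507.17 -368.26  217.06] psi 76.4 z [-0.  0. -1.] F [-0.07  0.5   0.53] w 0.5 jig -0.7465376419414511 -165.13111456329682 q [-0.65  0.43  1.63  0.    1.08 -0.41]
```

View pics/c4.png

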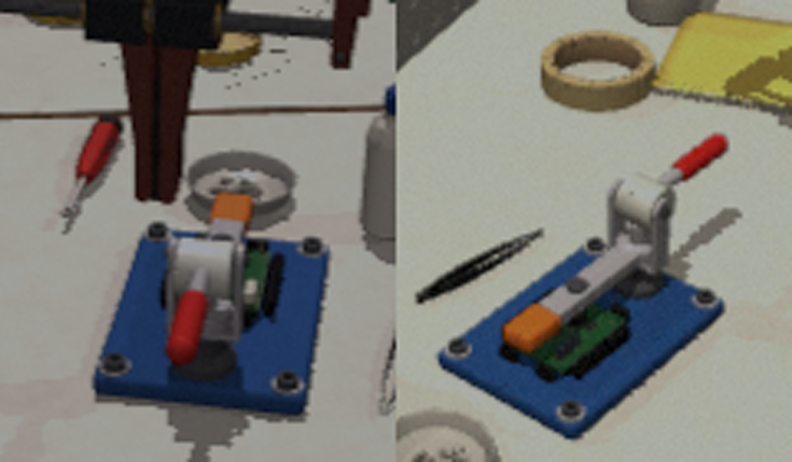

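Run:
```python
from st import *
for nm,rng in (('scene',(slice(150,240),slice(320,400))),('side',(slice(270,330),slice(300,345)))):
    d=D[nm]; m=cv2.inRange(cv2.cvtColor(d['image'],cv2.COLOR_RGB2HSV),(0,150,70),(4,255,255))|cv2.inRange(cv2.cvtColor(d['image'],cv2.COLOR_RGB2HSV),(172,150,70),(180,255,255))
    z=np.zeros_like(m); z[rng]=m[rng]; k,l,s,c=cv2.connectedComponentsWithStats(z); i=1+s[1:,4].argmax()
    print(nm,s[i],'cent',c[i])
    for th in (0,2,4,8,15):
        t=np.radians(th); f=lambda r:proj(d,[*(piv+[.4,1]-jy*r*np.cos(t)),84+r*np.sin(t)]); print(th,f(71),f(96))
```

```text
scene [350 191  15  13  90] cent [357.21 196.69]
0 [355.81 197.49] [361.94 193.03]
2 [355.85 196.61] [362.01 191.84]
4 [355.86 195.73] [362.04 190.66]
8 [355.84 194.03] [362.03 188.37]
15 [355.58 191.22] [361.74 184.56]
side [321 293  12  21 173] cent [326.23 302.99]
0 [326.27 302.99] [323.97 311.2 ]
2 [326.3  301.74] [324.02 309.5 ]
4 [326.34 300.47] [324.07 307.75]
8 [326.45 297.85] [324.21 304.13]
15 [326.7  293.05] [324.55 297.49]
```

The lever measures level to within about 1°, the force rose at the stop, and the strap is still home.

```bash
python3 -c "
from workcell import ctrl
print(ctrl.close_job())"
```

```text
the job is handed in; nothing more can be done
None
```

The board is clamped and the job is handed in (result not reported back): the strap was pushed home first, then the cam lever was pushed down level to its stop, with only small forces, no contact with the board seen, and the bystanders left as they were.

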